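Nest the loose mixing cup into the cup on the storage rack

TASK

Put the loose orange mixing cup away: lay it on its side on the two rails of the wooden rack, behind the cup already there and with its base towards that cup's mouth, and let go of it. Then push it along the rails until it is fully nested inside the other cup and that cup's base is right up against the end stop. Leave the other things on the bench where they are.

Things in the scene. Friction and masses are not known exactly. Their poses are not given: they have to be found in the camera images.
- loose_cup: Orange plastic cup, round, tapered, 90 mm long: outer diameter 46 mm near the base (last 14 mm rounded in to 24), 68 mm at the rim; wall 2.5, floor 30 mm thick; 55 to 115 g. Origin: centre of the outer base face; x axis: along the cup, base to mouth. The loose one: starts lying on the bench to the right of the robot, axis rising 8 degrees to the mouth.
- racked_cup: Orange plastic cup, round, tapered, 90 mm long: outer diameter 46 mm near the base (last 14 mm rounded in to 24), 68 mm at the rim; wall 2.5, floor 30 mm thick; 55 to 115 g. Origin: centre of the outer base face; x axis: along the cup, base to mouth. This one lies on the rack's rails, mouth to the open end, base up to 40 mm short of the stop, and slides along them.
- racked_cup_rim (a point): Centre of the racked cup's mouth (63 mm wide inside), 90 mm from its base. When a second cup is fully home in this one, its base is on the inner floor, their base centres are 30 mm apart and 30 mm of it sticks out. Its rounded base rides up over the rim by itself; under 10 N is enough.
- loose_cup_rim (a point): Centre of the loose cup's mouth, 90 mm from its base along its axis.
- rack: Wooden cup rack fixed to the bench, 280x84 mm: base board 18 mm thick; two dowel rails 12 mm thick along its x axis at y = -20 and +20 mm, centres 40 mm above the bench; a stop board 100 mm high at one end. Origin: on the bench, on the centre line at the stop's inner face. x: along the rails from the stop to the open end; z up.
- rack_end (a point): Midway between the rails' free ends at the rack's open end, 260 mm from the stop and 40 mm above the bench. Nothing stands above the rails here. A cup lying on the rails has its base centre about 58 mm and its mouth centre about 74 mm above the bench (axis rising 10 degrees to the mouth).
- nail_tin: Bystander: round grey steel tin with nails, 74x94x60 mm. Origin under its centre.
- shelf_jar: Bystander: clear jar with red lid, 65 mm across, 99 mm high. Origin under its centre.
- tape_measure: Bystander: dark grey tape measure, 36x72x62 mm. Origin under its centre.
- folding_rule: Bystander: folded yellow rule, 16x236x19 mm. Origin under its centre.

How it is judged (in metres and radians):
On the way:
1. the loose cup lies let go on the rails, base towards the racked cup, not yet nested (contact force between the fingers and loose_cup below 0.1 N and linear speed of loose_cup below 0.02 m/s and y of loose_cup in the frame of rack between -0.012 and 0.012 m and y of loose_cup_rim in the frame of rack between -0.015 and 0.015 m and z of loose_cup in the frame of rack between 0.05 and 0.072 m and z of loose_cup_rim in the frame of rack below 0.086 m and x of loose_cup in the frame of racked_cup above 0.05 m and x of loose_cup_rim in the frame of racked_cup above 0.13 m), for 0.2 s.
At the end, for the whole second after the job is handed in: The formerly loose cup sits coaxially in the racked cup (axes within about 6 degrees, 6 mm off-centre), base centres at most 36 mm apart (30 mm is fully home); both lie on the rails with the racked cup's base centre within 10 mm of the stop board, at rest (x of loose_cup in the frame of racked_cup between 0.022 and 0.036 m and angle between the x axis of loose_cup and the x axis of racked_cup, either way round below 0.1 rad and y of loose_cup in the frame of racked_cup between -0.006 and 0.006 m and z of loose_cup in the frame of racked_cup between -0.006 and 0.006 m and x of racked_cup in the frame of rack below 0.01 m and angle between the x axis of racked_cup and the x axis of rack, either way round below 0.3 rad and y of racked_cup in the frame of rack between -0.012 and 0.012 m and z of racked_cup in the frame of rack between 0.05 and 0.072 m and x of loose_cup_rim in the frame of racked_cup above 0.1 m and linear speed of each of racked_cup, loose_cup below 0.02 m/s); the robot touches nothing.
It fails at once if a bystander was moved more than 40 mm (distance of any of nail_tin, shelf_jar, tape_measure, folding_rule from where it was at the start of the episode above 0.04 m).
It also fails if it takes over 48 s, if anything falls off the work surface, if the arm or the gripper's body presses on something with over 40 N, if the wrist force passes 120 N, or if a joint passes its speed limit or range.

ROBOT

A 6-joint arm with a two-finger parallel gripper is mounted at the origin on a cart in front of the work surface, level with it; the furniture and walls round the work are solid. World frame = base frame: x ahead of the robot, y to its left, z up, the work surface at z = 0. Lengths are in mm, angles in rad, forces in N, time in s.
With the tool pointing down it reaches from about 400 to 925 mm from the base axis. Payload 3.4 kg.
Tool frame: the origin (TCP) lies where the fingers leave the gripper's body, on its centre line; the fingertips stand 73 mm ahead of it and the grasp point (between the pads) lies 54 mm ahead of it; z points along the fingers, y is the direction in which the jaws open and shut (so a half turn about z gives the same grasp; the last joint's range is limited). The gripper opens to 85 mm and grips with 20 to 120 N. Pads are 22 mm wide; open, the fingers measure 114 mm over their backs; the gripper's body (76 mm by 85 mm) begins 54 mm behind the grasp point. The pads swing forward as they close: fully open they stand 13 mm farther back than shut.
Start: joints at [-0.073, 0.307, 1.506, -0, 1.328, -0.073], TCP at [575.006, -0.025, 303.905] pointing down, gripper open.
Joint ranges: [-3.12, 3.12], [-1.05, 2.28], [0.14, 2.33], [-1.42, 4.57], [0.1, 2.73], [-2.68, 2.68]. Speed limits (rad/s): [2.57, 2.57, 3.14, 3.14, 3.14, 3.14].

INTERFACE

Orientations are given as a rotation vector (axis times angle).
In Python, from cell import env gives the robot as it stands. The module is installed in compiled form; this text tells all that it offers.
- The arm moves only by the tool servo_tool, never from a script. Its argument "deltas" is a list of rows, each a list of 7 numbers: the closure, from -1 (fully open) to 1 (shut), then the shift along the tool's x, y, z in m, then the turn, a rotation vector about the tool's x, y, z in degrees. In form: [[grip, x, y, z, rx, ry, rz], ...]. A call has 1 to 5 rows; each row shifts and turns the commanded pose from where the row before left it, along the tool's axes as they then stand; what a row does not reach is not made up. A row lasts 1/12 s, in which the tool goes at most 41.7 mm and 7.16 degrees, less where a joint would pass 70% of its speed; a pose out of reach is approached as far as the arm can. A call with a gripper value outside its range is refused whole. The fingers move at their own pace and stop on an object; "squeeze" is the grip in N (left out, the last holds). Time passes only in rows, so rows that do not move let the fingers close. It gives the time, the measured TCP pose, the force and the opening at its end, in the units of the state.
- env.observe(): the state, without advancing time (a new reading comes with each control period).
- env.grab_frame(name): name is "scene" or "side" or "wrist"; returns (picture, depth): 480x640x3 uint8, red, green, blue; 480x640 float32, mm along the optical axis (not along the pixel's ray), 0 where there is no reading.
- env.camera_params(name): a dict with "camera_matrix" (3x3 intrinsics, pixels), "rvec" (rotation vector, rad) and "tvec" (3), from world to camera coordinates, as OpenCV has them; the wrist camera has in their place "hand_eye" (4x4, takes a point from camera to tool coordinates, whose origin is the TCP and whose axes are the flange's). Camera axes: x right, y down, z forward; pixel columns grow to the right and rows downward; lengths in mm; the calibration is good to about 2 mm. A picture is of the moment at which its call begins: read the wrist's pose just before it. camera_params takes no time and is no camera call.
- env.finish_job(): hands the job in, once; it reports no verdict.
The state is a dict: "clock": time; "joints": joint angles; "joint_vel": joint speeds; "effort": joint torques, N m; "eef_pos": TCP position; "orientation": TCP orientation; "wrist_force": force on the tool from outside, world axes, zero at the start; "moment": the same for the moment, N m; "gripper_width": finger opening in mm.
Only numpy, scipy, OpenCV 4.12 (cv2) and the standard library are available. Lean on these libraries where they do the work, as an engineer would, in place of code of your own. Each camera call takes 0.05 s, during which the arm holds its last target. There are 200 camera calls.

## Working session

There is one attempt and no reset: what is moved stays moved. The work goes in short steps, Python scripts to look and compute and a tool call to move; the robot and the scene stay as the last step left them, time stands still between calls to the robot, and variables do not carry over. Pictures are saved under pics/ and viewed, about 8 in all and at most 12, crops included, and the job is handed in when it is done.

Besides the shell and the picture viewer there is one more tool, called after "Request:" by a JSON object that holds its "name" and its "arguments". servo_tool: Moves the arm, as the interface text tells. Its arguments: {"type":"object","properties":{"deltas":{"type":"array"},"squeeze":{"type":"number"}},"required":["deltas"]}

```bash
mkdir -p pics
cat > h.py <<'E'
import numpy as np, cv2
from cell import env
from scipy.spatial.transform import Rotation as R
def world(name,depth,uv=None):
    p=env.camera_params(name);K=np.array(p["camera_matrix"])
    if uv is None:
        v,u=np.mgrid[0:480,0:640]
    else: u,v=np.array(uv).T
    u=np.asarray(u);v=np.asarray(v)
    d=depth[v,u].astype(float)
    c=np.stack([(u-K[0,2])/K[0,0]*d,(v-K[1,2])/K[1,1]*d,d],-1)
    if "hand_eye" in p:
        s=env.observe();H=np.array(p["hand_eye"]);c=c@H[:3,:3].T+H[:3,3]
        return c@R.from_rotvec(s["orientation"]).as_matrix().T+s["eef_pos"]
    M=cv2.Rodrigues(np.array(p["rvec"],float))[0]
    return (c-np.array(p["tvec"]).ravel())@M
E
python3 - <<'E'
from h import *
print(env.observe())
for n in("scene","side"):
    a,d=env.grab_frame(n);cv2.imwrite(f"pics/{n}0.png",a[...,::-1]);np.savez(f"pics/{n}0",a=a,d=d)
    W=world(n,d);hsv=cv2.cvtColor(a,cv2.COLOR_RGB2HSV)
    m=(hsv[...,0]>4)&(hsv[...,0]<18)&(hsv[...,1]>170)&(hsv[...,2]>90)&(d>0)
    k,l,st,_=cv2.connectedComponentsWithStats(m.astype(np.uint8))
    for i in range(1,k):
        if st[i,4]>150: print(n,st[i],W[l==i].mean(0).round(),W[l==i].min(0).round(),W[l==i].max(0).round())
E
```

```text
{'clock': 0.0, 'joints': array([-7.34935274e-02,  3.07546867e-01,  1.50769166e+00,  2.43361533e-06,
        1.32836671e+00, -7.34978047e-02]), 'joint_vel': array([ 7.38397339e-05, -1.76021219e-03, -7.39187726e-04, -1.10642474e-04,
       -1.48835170e-03, -3.63965383e-04]), 'effort': array([-2.40806599e-03, -4.57556927e+01, -2.51919490e+01, -3.95127336e-04,
        1.32516641e-02, -2.41733758e-06]), 'eef_pos': array([5.74448155e+02, 2.05349108e-02, 3.02988948e+02]), 'orientation': array([-2.22035833e+00, -2.22036653e+00,  2.06142992e-03]), 'wrist_force': array([ 0.23883802,  0.24975459, -0.69457615]), 'moment': array([-0.03657268, -0.01547794, -0.0402362 ]), 'gripper_width': 85.2718534117343}
scene [292 163  38  37 807] [597. -80.  68.] [ 561. -119.   19.] [635.  10. 110.]
scene [278 183  93  67 748] [ 567. -140.   18.] [ 547. -257.    9.] [624.   9.  39.]
scene [326 204  36  31 281] [ 606. -189.   22.] [ 580. -250.   14.] [ 622. -131.   42.]
scene [ 312  279   40   47 1180] [ 425. -353.   33.] [ 388. -387.   -3.] [ 454. -297.   70.]
side [339 214  27  37 562] [ 429. -325.   39.] [ 383. -475.    3.] [ 458. -288.   66.]
side [252 254  37  41 971] [594. -66.  84.] [ 564. -234.   21.] [626.  12. 106.]
```

View pics/scene0.png

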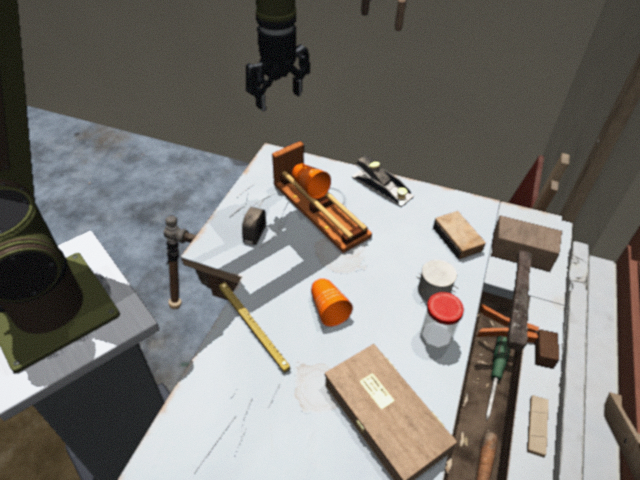

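View pics/side0.png

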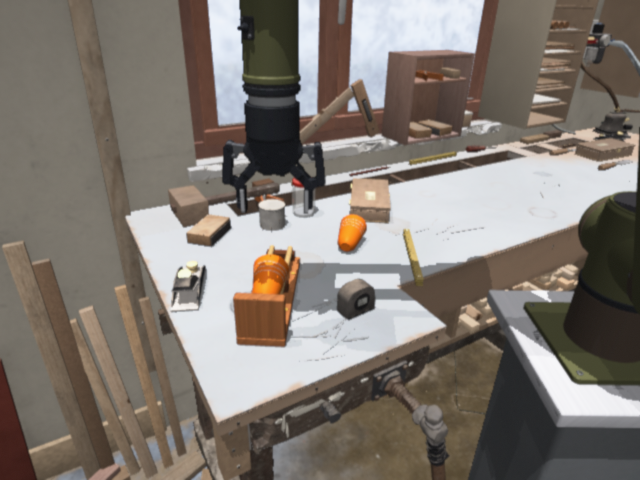

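```bash
cat > fit.py <<'E'
from h import *
from scipy.optimize import least_squares
def prof(s): return np.interp(s,[0,3,7,14,90],[12,17.5,21,23,34])
def cuppts(lo,hi,names=("scene","side"),frames={}):
    P=[]
    for n in names:
        z=frames.get(n) or np.load(f"pics/{n}0.npz");a,d=z["a"],z["d"];W=world(n,d)
        hsv=cv2.cvtColor(a,cv2.COLOR_RGB2HSV)
        m=(hsv[...,0]>4)&(hsv[...,0]<18)&(hsv[...,1]>170)&(hsv[...,2]>90)&(d>0)
        m=cv2.erode(m.astype(np.uint8),np.ones((3,3)))>0
        m&=((W>lo)&(W<hi)).all(-1);P.append(W[m]);print(n,m.sum())
    return np.vstack(P)
def fitcup(P,x0,zb,tilt):
    def ax(p): return np.array([np.cos(p[2])*np.cos(tilt),np.sin(p[2])*np.cos(tilt),np.sin(tilt)])
    def res(p):
        D=P-[p[0],p[1],zb];a=ax(p);s=D@a;r=np.linalg.norm(D-s[:,None]*a,axis=1)
        e=np.hypot(np.minimum(s,0),0)
        e1=np.where((s>=0)&(s<=90),np.abs(r-prof(s)),0)
        e2=np.where(s<0,np.hypot(s,np.maximum(r-12,0)),0)+np.where(s>90,np.hypot(s-90,np.minimum(abs(r-33),9)),0)
        return e1+e2
    f=min((least_squares(res,[x0[0],x0[1],y],loss="soft_l1",f_scale=2) for y in x0[2]),key=lambda f:f.cost)
    p=f.x;print("base",p[:2].round(1),"yaw",np.degrees(p[2]).round(2),"rim",(p[:2]+90*ax(p)[:2]).round(1),"med",np.median(abs(res(p))).round(2));return p
E
python3 - <<'E'
from fit import *
P=cuppts([370,-400,8],[470,-280,75]);fitcup(P,[425,-340],21.2,np.radians(8.2)) if 0 else fitcup(P,[425,-320,np.radians([-60,-90,-120,-150,-30,180])],21.2,np.radians(8.2))
P=cuppts([540,-130,50],[650,5,115]);fitcup(P,[590,-30,np.radians([-80,-100])],58,np.radians(10))
Q=[]
for n in("scene","side"):
    z=np.load(f"pics/{n}0.npz");W=world(n,z["d"]);a=z["a"].astype(int)
    m=(z["d"]>0)&(a[...,0]>a[...,2]*1.4+15)&((W>[500,-300,11])&(W<[680,60,106])).all(-1)
    q=W[m];print(n,m.sum(),q.min(0).round(),q.max(0).round());Q.append(q)
    t=q[q[:,2]>85];print(" stop",t.min(0).round(1),t.max(0).round(1))
Q=np.vstack(Q);B=Q[(Q[:,2]<26)];print(cv2.minAreaRect(B[:,:2].astype(np.float32)),cv2.minAreaRect(Q[:,:2].astype(np.float32)))
h=np.zeros((720,560,3),np.uint8)
for q in Q:
    c=int(680-q[0])*0; u=int((q[0]-500)*3);v=int((60-q[1])*2)
    cv2.circle(h,(u,v),1,tuple(int(x) for x in ((0,0,255) if q[2]>85 else (0,255,255) if q[2]>50 else (0,255,0) if q[2]>30 else (255,120,0))),-1)
cv2.imwrite("pics/top.png",h)
E
```

```text
scene 616
side 295
base [ 444.3 -295.8] yaw -106.47 rim [ 419.  -381.2] med 1.19
scene 411
side 550
base [601.6 -25.5] yaw -94.32 rim [ 594.9 -113.9] med 0.98
scene 4134 [ 547. -258.   11.] [645.  25. 106.]
 stop [ 560.2 -107.6   85. ] [645.   24.6 106. ]
side 4348 [ 549. -250.   11.] [643.  29. 106.]
 stop [ 561.8 -108.5   85. ] [643.1  29.  105.8]
((595.0746459960938, -114.48855590820312), (284.4828186035156, 84.5005111694336), 86.9036865234375) ((594.9471435546875, -114.13644409179688), (285.1535339355469, 84.76642608642578), 86.72515106201172)
```

View pics/top.png

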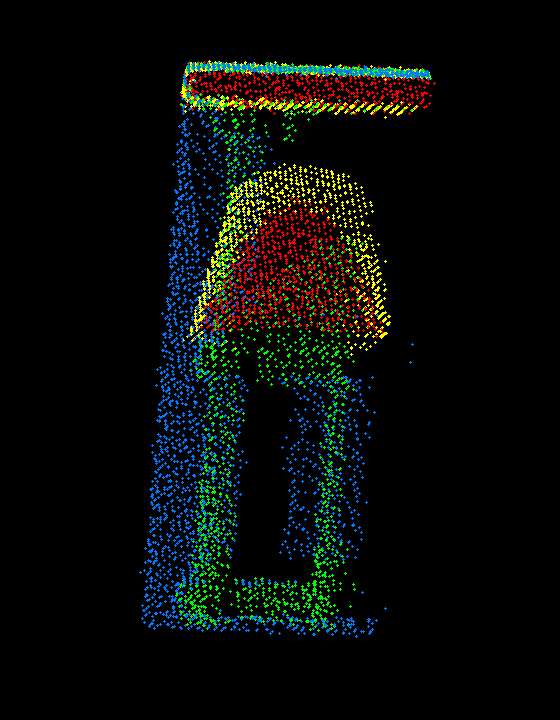

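Request:
{"name": "servo_tool", "arguments": {"deltas": [[-1, -0.0336, -0.01425, 0, 0, 0, 0], [-1, -0.0336, -0.01425, 0, 0, 0, 0], [-1, -0.0336, -0.01425, 0, 0, 0, 0], [-1, -0.0336, -0.01425, 0, 0, 0, 0], [-1, -0.0336, -0.01425, 0, 0, 0, 0]], "squeeze": 40}}

```text
clock: 0.52
eef_pos: [502.7, -169.1, 303.5]
orientation: [-2.22, -2.222, 0.001]
wrist_force: [0.1, 0.1, -0.4]
gripper_width: 85.4
```

Request:
{"name": "servo_tool", "arguments": {"deltas": [[-1, -0.0336, -0.01425, 0, 0, 0, 0], [-1, -0.0336, -0.01425, 0, 0, 0, 0], [-1, -0.0336, -0.01425, 0, 0, 0, 0], [-1, -0.0336, -0.01425, 0, 0, 0, 0], [-1, -0.0336, -0.01425, 0, 0, 0, 0]]}}

```text
clock: 0.93
eef_pos: [431.3, -337.3, 303.6]
orientation: [-2.221, -2.221, -0.0]
wrist_force: [0.3, 0.1, 0.1]
gripper_width: 85.6
```

Request:
{"name": "servo_tool", "arguments": {"deltas": [[-1, 0, 0, 0, 0, 0, 5.5], [-1, 0, 0, 0, 0, 0, 5.5], [-1, 0, 0, 0, 0, 0, 5.5], [-1, 0, 0, 0, 0, 0, 0], [-1, 0, 0, 0, 0, 0, 0]]}}

```text
clock: 1.35
eef_pos: [432.3, -336.0, 303.5]
orientation: [-2.514, -1.882, 0.0]
wrist_force: [-0.3, 0.5, 0.3]
gripper_width: 85.4
```

```bash
cat > look.py <<'E'
from fit import *
import sys
def wrist(tag):
    s=env.observe();a,d=env.grab_frame("wrist");cv2.imwrite(f"pics/{tag}.png",a[...,::-1]);np.savez(f"pics/{tag}",a=a,d=d)
    print(s["eef_pos"].round(1),s["wrist_force"].round(1),round(s["gripper_width"],1),"t",round(s["clock"],2));print(R.from_rotvec(s["orientation"]).as_matrix().round(3))
    return {"wrist":np.load(f"pics/{tag}.npz")}
E
python3 - <<'E'
from look import *
f=wrist("w1");P=cuppts([370,-400,5],[470,-270,75],("wrist",),f)
fitcup(P,[444,-296,np.radians([-106])],21.2,np.radians(8.2))
print(P[:,2].max())
E
```

```text
[ 432.3 -336.   303.5] [-0.3  0.5  0.3] 85.4 t 1.35
[[ 0.282  0.96  -0.001]
 [ 0.96  -0.282  0.001]
 [ 0.    -0.001 -1.   ]]
wrist 2815
base [ 443.4 -296.6] yaw -105.79 rim [ 419.1 -382.4] med 0.4
66.23860806559617
```

View pics/w1.png

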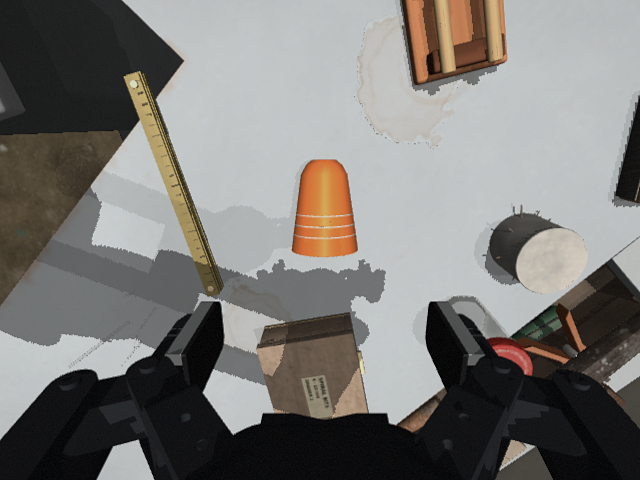

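Request:
{"name": "servo_tool", "arguments": {"deltas": [[-1, 0, 0, 0.036, 0, 0, 0], [-1, 0, 0, 0.036, 0, 0, 0], [-1, 0, 0, 0.036, 0, 0, 0], [-1, 0, 0, 0.036, 0, 0, 0], [-1, 0, 0, 0.036, 0, 0, -0.6]]}}

```text
clock: 1.82
eef_pos: [432.8, -335.7, 122.8]
orientation: [2.503, 1.896, 0.0]
wrist_force: [0.9, -0.4, -0.4]
gripper_width: 85.0
```

Request:
{"name": "servo_tool", "arguments": {"deltas": [[-1, 0, 0, 0.013, 0, 0, 0], [-1, 0, 0, 0.013, 0, 0, 0], [-1, 0, 0, 0.013, 0, 0, 0], [-1, 0, 0, 0, 0, 0, 0], [-1, 0, 0, 0, 0, 0, 0]]}}

```text
clock: 2.23
eef_pos: [432.4, -335.5, 84.3]
orientation: [-2.504, -1.894, 0.001]
wrist_force: [0.6, -0.0, 0.1]
gripper_width: 85.5
```

Request:
{"name": "servo_tool", "arguments": {"deltas": [[1, 0, 0, 0, 0, 0, 0], [1, 0, 0, 0, 0, 0, 0], [1, 0, 0, 0, 0, 0, 0], [1, 0, 0, 0, 0, 0, 0], [1, 0, 0, 0, 0, 0, 0]], "squeeze": 40}}

```text
clock: 2.65
eef_pos: [433.0, -336.4, 86.4]
orientation: [2.505, 1.892, 0.001]
wrist_force: [-0.7, 1.0, 6.6]
gripper_width: 55.3
```

Request:
{"name": "servo_tool", "arguments": {"deltas": [[1, 0, 0, 0, 0, 0, 0], [1, 0, 0, 0, 0, 0, 0], [1, 0, 0, 0, 0, 0, 0], [1, 0, 0, 0, 0, 0, 0], [1, 0, 0, 0, 0, 0, 0]]}}

```text
clock: 3.07
eef_pos: [433.0, -336.4, 86.4]
orientation: [2.505, 1.892, 0.001]
wrist_force: [-1.0, 0.8, 5.6]
gripper_width: 55.1
```

Request:
{"name": "servo_tool", "arguments": {"deltas": [[1, 0, 0, -0.01, 0, 0, 0], [1, 0, 0, -0.02, 0, 0, 0], [1, 0, 0, -0.03, 0, 0, 0], [1, 0, 0, -0.03, 0, 0, 0], [1, 0, 0, -0.02, 0, 0, 0]]}}

```text
clock: 3.48
eef_pos: [433.1, -336.5, 198.3]
orientation: [2.504, 1.891, 0.001]
wrist_force: [0.6, 0.3, -1.5]
gripper_width: 54.9
```

Request:
{"name": "servo_tool", "arguments": {"deltas": [[1, 0, 0, 0, 0, 0, -4.5], [1, 0, 0, 0, 0, 0, -4.5], [1, 0, 0, 0, 0, 0, -3.8], [1, 0, 0, 0, 0, 0, 0], [1, 0, 0, 0, 0, 0, 0]]}}

```text
clock: 3.9
eef_pos: [432.4, -335.9, 195.6]
orientation: [2.282, 2.158, 0.0]
wrist_force: [0.4, 0.3, -0.2]
gripper_width: 55.2
```

Run:
```python
from look import *
f=wrist("w2");P=cuppts([370,-430,60],[490,-250,220],("wrist",),f)
# full fit incl. z & tilt, in tool frame
s=env.observe();M=R.from_rotvec(s["orientation"]).as_matrix();T=(P-s["eef_pos"])@M
def g(p,T=T):
    a=R.from_euler("ZY",[p[3],p[4]]).apply([-1,0,0]);D=T-p[:3];t=D@a;r=np.linalg.norm(D-t[:,None]*a,axis=1)
    return np.where(t>=0,r-prof(t),np.hypot(t,np.maximum(r-12,0)))
o=least_squares(g,[42,0,54,0,0],loss="soft_l1",f_scale=1.);print("tool-frame base",o.x[:3].round(1),"yaw,tilt deg",np.degrees(o.x[3:]).round(1),np.median(abs(o.fun)))
```

```text
[ 432.4 -335.9  195.6] [ 0.4  0.3 -0.2] 55.2 t 3.9
[[ 0.056  0.998  0.001]
 [ 0.998 -0.056 -0.   ]
 [-0.     0.001 -1.   ]]
wrist 18499
tool-frame base [41.5 -1.4 66.1] yaw,tilt deg [-1.6 -8.5] 0.356328892271744
```

View pics/w2.png

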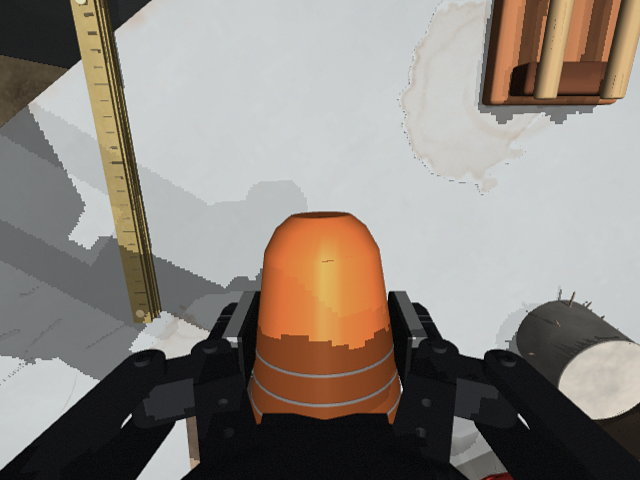

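Request:
{"name": "servo_tool", "arguments": {"deltas": [[1, 0.0205, 0.0189, 0, 0, 0, 0], [1, 0.0205, 0.0189, 0, 0, 0, 0], [1, 0.0205, 0.0189, 0, 0, 0, 0], [1, 0.0205, 0.0189, 0, 0, 0, 0], [1, 0.0205, 0.0189, 0, 0, 0, 0]]}}

```text
clock: 4.37
eef_pos: [533.1, -237.9, 194.9]
orientation: [-2.283, -2.158, 0.0]
wrist_force: [0.1, -1.1, -1.3]
gripper_width: 55.1
```

Request:
{"name": "servo_tool", "arguments": {"deltas": [[1, 0.0205, 0.0189, 0, 0, 0, 0], [1, 0.0205, 0.0189, 0, 0, 0, 0], [1, 0.0205, 0.0189, 0, 0, 0, 0], [1, 0, 0, 0, 0, 0, 1.6], [1, 0, 0, 0, 0, 0, 0]]}}

```text
clock: 4.78
eef_pos: [593.5, -179.0, 194.6]
orientation: [-2.31, -2.129, 0.0]
wrist_force: [0.2, 0.4, -0.6]
gripper_width: 55.4
```

Run:
```python
from look import *
f=wrist("w3");z=f["wrist"];W=world("wrist",z["d"]).reshape(-1,3);a=z["a"].reshape(-1,3)
S=lambda lo,hi:W[((W>lo)&(W<hi)).all(1)&(z["d"].ravel()>0)]
q=S([530,-260,36],[650,5,49]);print(len(q))
# rails: cylinders radius 6 at z40, +-20 lateral
def g(p):
    u=np.array([np.cos(p[1]),np.sin(p[1])]);n=np.array([-u[1],u[0]]);l=(q[:,:2]-[595,-115])@n-p[0]
    return np.hypot(np.abs(l)-20,q[:,2]-40-p[2])-6
o=least_squares(g,[0,np.radians(-93.2),0],loss="soft_l1",f_scale=1);yaw=o.x[1];u=np.array([np.cos(yaw),np.sin(yaw)]);n=np.array([-u[1],u[0]])
print("rack yaw",np.degrees(yaw),"lat",o.x[0],"dz",o.x[2],np.median(abs(o.fun)))
c=np.array([595,-115])+o.x[0]*n
st=S([550,-20,75],[650,40,97]);st=(st[:,:2]-c)@u;print("stop face coord along u: ",len(st),np.percentile(st,[50,90,99]) if len(st) else 0)
t=S([550,-20,97],[650,40,106]);print(len(t), np.percentile((t[:,:2]-c)@u,[2,98]) if len(t) else 0)
print("centre pt",c,"u",u)
P=cuppts([540,-130,50],[650,5,112],("wrist",),f)
if len(P): fitcup(P,[600,-26,np.radians([-93])],58,np.radians(10))
```

```text
[ 593.5 -179.   194.6] [ 0.2  0.4 -0.6] 55.4 t 4.78
[[ 0.081  0.997 -0.   ]
 [ 0.997 -0.081  0.   ]
 [ 0.    -0.    -1.   ]]
4422
rack yaw -93.27355946989229 lat 0.37386090730833016 dz -0.3296644903397497 0.864943189486497
stop face coord along u:  0 0
0 0
centre pt [ 595.37325087 -115.0213487 ] u [-0.05710331 -0.99836827]
wrist 11344
base [600.  -22.6] yaw -92.91 rim [ 595.5 -111.1] med 0.39
```

View pics/w3.png

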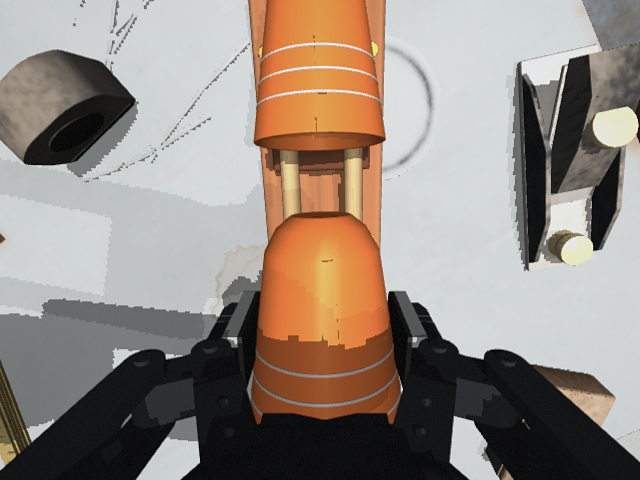

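Request:
{"name": "servo_tool", "arguments": {"deltas": [[1, 0.001, -0.0014, 0.02, 0, -1.6, 0], [1, 0, 0, 0.02, 0, 0, 0], [1, 0, 0, 0.015, 0, 0, 0], [1, 0, 0, 0.008, 0, 0, 0], [1, 0, 0, 0, 0, 0, 0]]}}

```text
clock: 5.25
eef_pos: [589.0, -180.8, 129.9]
orientation: [2.301, 2.117, -0.036]
wrist_force: [-0.1, 0.6, -0.8]
gripper_width: 55.3
```

Request:
{"name": "servo_tool", "arguments": {"deltas": [[1, 0, 0, 0.0015, 0, 0, 0], [1, 0, 0, 0.001, 0, 0, 0], [1, 0, 0, 0.001, 0, 0, 0], [1, 0, 0, 0, 0, 0, 0]]}}

```text
clock: 5.58
eef_pos: [591.3, -180.9, 129.2]
orientation: [2.296, 2.114, -0.031]
wrist_force: [0.2, -0.2, -1.0]
gripper_width: 55.3
```

Request:
{"name": "servo_tool", "arguments": {"deltas": [[1, 0, 0.0005, 0.0015, 0, 0, 0], [1, 0, 0, 0.001, 0, 0, 0], [1, 0, 0, 0.001, 0, 0, 0], [1, 0, 0, 0, 0, 0, 0]]}}

```text
clock: 5.92
eef_pos: [592.5, -181.0, 126.2]
orientation: [2.295, 2.114, -0.03]
wrist_force: [0.7, 1.4, 4.6]
gripper_width: 55.2
```

Request:
{"name": "servo_tool", "arguments": {"deltas": [[1, 0, 0, 0.001, 0, 0, 0], [1, 0, 0, 0, 0, 0, 0], [1, 0, 0, 0, 0, 0, 0]]}}

```text
clock: 6.17
eef_pos: [592.8, -181.0, 125.9]
orientation: [2.294, 2.113, -0.029]
wrist_force: [-0.5, 2.2, 8.5]
gripper_width: 55.2
```

Request:
{"name": "servo_tool", "arguments": {"deltas": [[0.1, 0, 0, -0.001, 0, 0, 0], [-0.2, 0, 0, 0, 0, 0, 0], [-0.6, 0, 0, 0, 0, 0, 0], [-1, 0, 0, 0, 0, 0, 0], [-1, 0, 0, 0, 0, 0, 0]]}}

```text
clock: 6.58
eef_pos: [590.8, -180.6, 124.4]
orientation: [2.298, 2.117, -0.033]
wrist_force: [-1.1, 0.3, -0.0]
gripper_width: 85.2
```

Request:
{"name": "servo_tool", "arguments": {"deltas": [[-1, 0, 0, 0, 0, 0, 0], [-1, 0, 0, 0, 0, 0, 0], [-1, 0, 0, 0, 0, 0, 0], [-1, 0, 0, 0, 0, 0, 0]]}}

```text
clock: 6.92
eef_pos: [591.3, -180.7, 124.8]
orientation: [2.297, 2.116, -0.032]
wrist_force: [0.0, 0.4, 0.2]
gripper_width: 85.6
```

Run:
```python
from look import *
f=wrist("w4")
P=cuppts([540,-240,35],[650,-133,115],("wrist",),f)
fitcup(P,[592,-138,np.radians([-93])],58,np.radians(10))
P=cuppts([540,-128,50],[650,5,112],("wrist",),f);fitcup(P,[600,-26,np.radians([-93])],58,np.radians(10))
```

```text
[ 591.3 -180.7  124.8] [0.  0.4 0.2] 85.6 t 6.92
[[ 0.082  0.997 -0.003]
 [ 0.996 -0.082 -0.028]
 [-0.028 -0.    -1.   ]]
wrist 18917
base [ 594.9 -140.4] yaw -92.69 rim [ 590.7 -228.9] med 0.54
wrist 19890
base [601.  -21.3] yaw -92.8 rim [ 596.7 -109.8] med 0.39
```

View pics/w4.png

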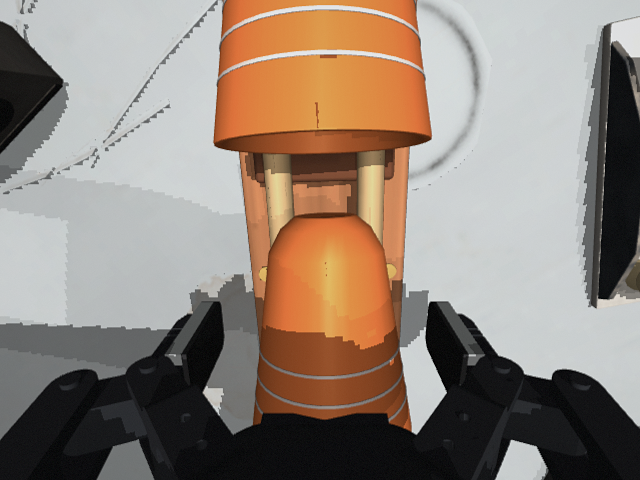

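Request:
{"name": "servo_tool", "arguments": {"deltas": [[-1, 0, 0, -0.015, 0, 0, 0], [-1, 0, 0, -0.03, 0, 0, 0], [-1, 0, 0, -0.03, 0, 0, 0], [-1, 0, 0, 0, 0, 1.6, 0], [-1, 0, 0, 0, 0, 0, -1.4]]}}

```text
clock: 7.38
eef_pos: [593.0, -179.4, 202.4]
orientation: [2.281, 2.154, 0.004]
wrist_force: [-0.4, 0.5, -0.2]
gripper_width: 85.4
```

Run:
```python
from h import *
s=env.observe();print(s["eef_pos"]);print(R.from_rotvec(s["orientation"]).as_matrix().round(3))
z=np.load("pics/scene0.npz")
print(world("scene",z["d"],[(438,272),(425,285),(455,285),(445,305),(440,340)]).round())
```

```text
[ 592.96766764 -179.4303387   202.37687964]
[[ 0.057  0.998  0.005]
 [ 0.998 -0.057 -0.001]
 [-0.001  0.005 -1.   ]]
[[ 626. -443.   60.]
 [ 596. -440.   39.]
 [ 672. -463.    2.]
 [ 550. -518.   97.]
 [ 526. -543.   36.]]
```

Request:
{"name": "servo_tool", "arguments": {"deltas": [[-0.18, -0.03, -0.0013, 0, 0, 0, 0], [-0.18, -0.03, 0, 0, 0, 0, 0], [-0.18, -0.022, 0, 0, 0, 0, 0], [-0.18, 0, 0, 0, 0, 0, 0], [-0.18, 0, 0, 0, 0, 0, 0]], "squeeze": 60}}

```text
clock: 7.8
eef_pos: [584.7, -261.3, 198.5]
orientation: [-2.285, -2.153, 0.001]
wrist_force: [-0.7, 0.7, 0.2]
gripper_width: 50.4
```

Request:
{"name": "servo_tool", "arguments": {"deltas": [[-0.18, 0, 0, 0.02, 0, 0, 0], [-0.18, 0, 0, 0.025, 0, 0, 0], [-0.18, 0, 0, 0.02, 0, 0, 0], [-0.18, 0, 0, 0.007, 0, 0, 0], [-0.18, 0, 0, 0, 0, 0, 0]]}}

```text
clock: 8.22
eef_pos: [583.8, -258.5, 125.1]
orientation: [-2.279, -2.154, 0.003]
wrist_force: [-1.1, -0.6, 0.5]
gripper_width: 50.4
```

Run:
```python
from look import *
f=wrist("w5")
```

```text
[ 583.8 -258.5  125.1] [-1.1 -0.6  0.5] 50.4 t 8.22
[[ 0.056  0.998 -0.006]
 [ 0.998 -0.056  0.003]
 [ 0.003 -0.006 -1.   ]]
```

View pics/w5.png

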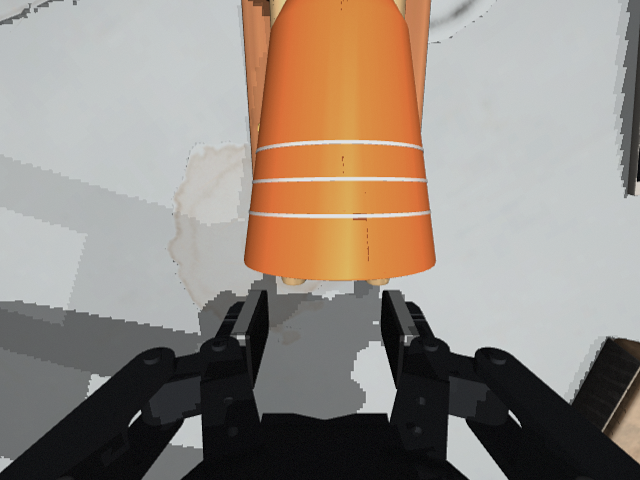

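Request:
{"name": "servo_tool", "arguments": {"deltas": [[-0.18, 0, 0.0035, 0, 0, 0, 0], [-0.18, 0.005, 0, 0, 0, 0, 0], [-0.18, 0.005, 0, 0, 0, 0, 0], [-0.18, 0.005, 0, 0, 0, 0, 0], [-0.18, 0.005, 0, 0, 0, 0, 0]]}}

```text
clock: 8.68
eef_pos: [590.5, -240.1, 128.7]
orientation: [2.283, 2.156, 0.001]
wrist_force: [0.1, -0.7, -0.2]
gripper_width: 50.4
```

Request:
{"name": "servo_tool", "arguments": {"deltas": [[-0.18, 0.005, 0, 0, 0, 0, 0], [-0.18, 0.005, 0, 0, 0, 0, 0], [-0.18, 0.005, 0, 0, 0, 0, 0], [-0.18, 0.005, 0, 0, 0, 0, 0], [-0.18, 0.005, 0, 0, 0, 0, 0]]}}

```text
clock: 9.1
eef_pos: [591.7, -215.5, 128.1]
orientation: [2.284, 2.156, -0.0]
wrist_force: [-1.0, -2.0, 0.3]
gripper_width: 50.2
```

Run:
```python
from look import *
f=wrist("w6")
```

```text
[ 591.7 -215.5  128.1] [-1.  -2.   0.3] 50.2 t 9.1
[[ 0.057  0.998  0.   ]
 [ 0.998 -0.057 -0.001]
 [-0.001  0.    -1.   ]]
```

View pics/w6.png

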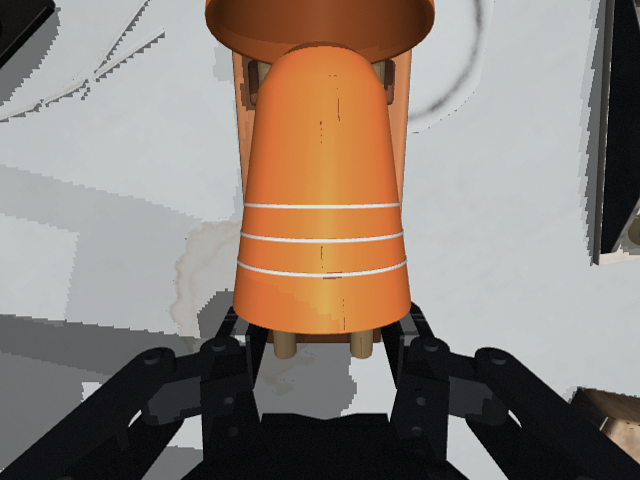

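Request:
{"name": "servo_tool", "arguments": {"deltas": [[-0.18, 0.005, -0.0005, 0, 0, 0, 0], [-0.18, 0.005, -0.0005, 0, 0, 0, 0], [-0.18, 0.005, 0, 0, 0, 0, 0], [-0.18, 0.005, 0, 0, 0, 0, 0], [-0.18, 0.005, 0, 0, 0, 0, 0]]}}

```text
clock: 9.57
eef_pos: [592.4, -190.4, 128.0]
orientation: [2.284, 2.156, 0.0]
wrist_force: [1.2, -2.3, 1.0]
gripper_width: 50.2
```

Request:
{"name": "servo_tool", "arguments": {"deltas": [[-0.18, 0.005, 0, 0, 0, 0, 0], [-0.18, 0.005, 0, 0, 0, 0, 0], [-0.18, 0.005, 0, 0, 0, 0, 0], [-0.18, 0.005, 0, 0, 0, 0, 0], [-0.18, 0.005, 0, 0, 0, 0, 0]]}}

```text
clock: 9.98
eef_pos: [593.3, -164.9, 127.7]
orientation: [-2.284, -2.156, 0.0]
wrist_force: [-0.8, -1.4, 1.6]
gripper_width: 50.3
```

Request:
{"name": "servo_tool", "arguments": {"deltas": [[-0.18, 0.004, 0, 0, 0, 0, 0], [-0.18, 0.004, 0, 0, 0, 0, 0], [-0.18, 0.004, 0, 0, 0, 0, 0], [-0.18, 0.004, 0, 0, 0, 0, 0], [-0.18, 0, 0, 0, 0, 0, 0]]}}

```text
clock: 10.4
eef_pos: [594.2, -148.8, 127.7]
orientation: [-2.283, -2.156, -0.0]
wrist_force: [0.2, -0.2, 0.7]
gripper_width: 50.1
```

Run:
```python
from look import *
f=wrist("w7")
```

```text
[ 594.2 -148.8  127.7] [ 0.2 -0.2  0.7] 50.1 t 10.4
[[ 0.057  0.998 -0.001]
 [ 0.998 -0.057  0.001]
 [ 0.001 -0.001 -1.   ]]
```

View pics/w7.png

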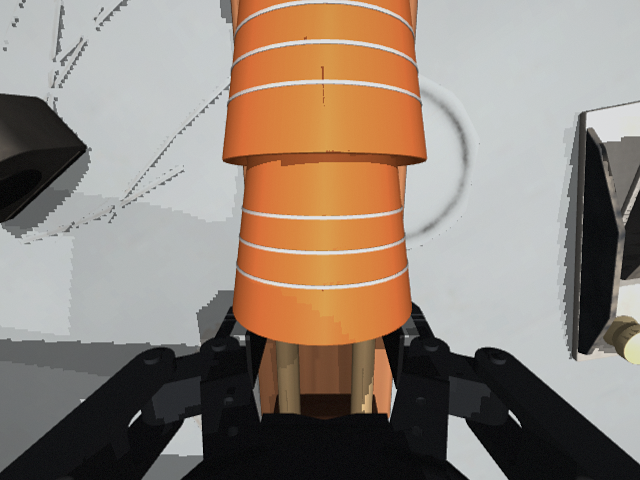

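Request:
{"name": "servo_tool", "arguments": {"deltas": [[-0.18, 0.004, 0, 0, 0, 0, 0], [-0.18, 0.004, 0, 0, 0, 0, 0], [-0.18, 0.004, 0, 0, 0, 0, 0], [-0.18, 0.003, 0, 0, 0, 0, 0], [-0.18, 0, 0, 0, 0, 0, 0]]}}

```text
clock: 10.87
eef_pos: [595.2, -134.0, 127.8]
orientation: [-2.284, -2.157, -0.0]
wrist_force: [-0.2, 0.6, -0.2]
gripper_width: 50.0
```

Request:
{"name": "servo_tool", "arguments": {"deltas": [[-0.18, 0.002, 0, 0, 0, 0, 0], [-0.18, 0.002, 0, 0, 0, 0, 0], [-0.18, 0.002, 0, 0, 0, 0, 0], [-0.18, 0, 0, 0, 0, 0, 0], [-0.18, 0, 0, 0, 0, 0, 0]]}}

```text
clock: 11.28
eef_pos: [595.7, -128.7, 127.9]
orientation: [-2.284, -2.157, -0.0]
wrist_force: [0.5, 0.1, 0.1]
gripper_width: 50.4
```

```bash
cat > chk.py <<'E'
from look import *
s=env.observe();print(s["eef_pos"].round(1),s["wrist_force"].round(1))
F={}
for n in("scene","side"):
    a,d=env.grab_frame(n);cv2.imwrite(f"pics/{n}{sys.argv[1]}.png",a[...,::-1]);np.savez(f"pics/{n}{sys.argv[1]}",a=a,d=d);F[n]=np.load(f"pics/{n}{sys.argv[1]}.npz")
F.update(wrist("wr"+sys.argv[1]))
u=np.array([-.0571,-.9984,0]);n=np.array([.9984,-.0571,0]);o=np.array([595.4+115.0*.0572+.3,5.5,0])
for c in F:
    P=cuppts([540,-180,45],[650,5,118],(c,),F)
    D=P-o;x=D@u;y=D@n
    # profile of height & half-width along rack x
    print([(b,int(P[(x>=b)&(x<b+6),2].max()) if ((x>=b)&(x<b+6)).sum()>3 else None,(int(y[(x>=b)&(x<b+6)].min()),int(y[(x>=b)&(x<b+6)].max())) if ((x>=b)&(x<b+6)).sum()>3 else None) for b in range(-6,156,6)])
E
python3 chk.py 8
```

```text
[ 595.7 -128.7  127.9] [0.5 0.1 0.1]
[ 595.7 -128.8  127.9] [ 0.2  0.3 -0.5] 50.4 t 11.38
[[ 0.058  0.998 -0.   ]
 [ 0.998 -0.058  0.   ]
 [ 0.    -0.    -1.   ]]
scene 300
[(-6, None, None), (0, 78, (-15, 2)), (6, 84, (-16, 0)), (12, 87, (-21, 10)), (18, 89, (-21, 10)), (24, 88, (-22, -6)), (30, 93, (-24, 9)), (36, 94, (-25, 4)), (42, 96, (-24, 3)), (48, 98, (-25, 0)), (54, 99, (-29, -5)), (60, 100, (-29, -8)), (66, None, None), (72, None, None), (78, None, None), (84, None, None), (90, None, None), (96, 68, (11, 28)), (102, 75, (7, 30)), (108, 72, (2, 31)), (114, 64, (0, 28)), (120, 50, (-3, 13)), (126, None, None), (132, None, None), (138, None, None), (144, None, None), (150, None, None)]
side 373
[(-6, None, None), (0, None, None), (6, None, None), (12, None, None), (18, 83, (-15, 18)), (24, 87, (-19, 20)), (30, 89, (-24, 21)), (36, 89, (-24, 21)), (42, 89, (-26, 22)), (48, 93, (-27, 24)), (54, 87, (-26, 22)), (60, 91, (-27, -16)), (66, 97, (-30, 25)), (72, 101, (-29, 24)), (78, 103, (-32, 24)), (84, 92, (-31, -24)), (90, 99, (-27, 24)), (96, 90, (-28, 27)), (102, 104, (-29, 24)), (108, 108, (-30, 29)), (114, None, None), (120, None, None), (126, None, None), (132, None, None), (138, None, None), (144, None, None), (150, None, None)]
wrist 38061
[(-6, None, None), (0, None, None), (6, None, None), (12, None, None), (18, 80, (-21, 22)), (24, 91, (-22, 23)), (30, 92, (-23, 24)), (36, 94, (-24, 25)), (42, 97, (-24, 25)), (48, 99, (-25, 26)), (54, 100, (-25, 27)), (60, 102, (-26, 28)), (66, 104, (-27, 28)), (72, 106, (-28, 29)), (78, 108, (-29, 30)), (84, 107, (-29, 31)), (90, 105, (-27, 28)), (96, 107, (-28, 28)), (102, 109, (-29, 29)), (108, 111, (-29, 30)), (114, 111, (-30, 31)), (120, None, None), (126, None, None), (132, None, None), (138, None, None), (144, None, None), (150, None, None)]
```

View pics/wr8.png

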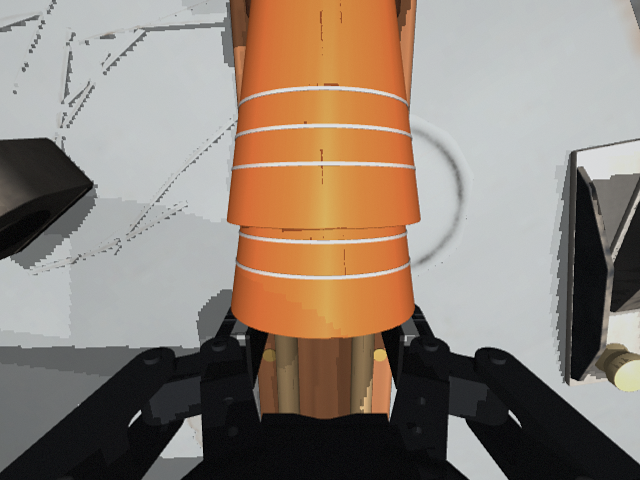

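Request:
{"name": "servo_tool", "arguments": {"deltas": [[-0.18, 0.002, 0, 0, 0, 0, 0], [-0.18, 0.001, 0, 0, 0, 0, 0], [-0.18, 0.001, 0, 0, 0, 0, 0], [-0.18, 0, 0, 0, 0, 0, 0], [-0.18, 0, 0, 0, 0, 0, 0]]}}

```text
clock: 11.85
eef_pos: [596.1, -126.3, 128.1]
orientation: [2.282, 2.156, -0.002]
wrist_force: [0.0, -6.5, 1.1]
gripper_width: 50.3
```

Request:
{"name": "servo_tool", "arguments": {"deltas": [[-0.18, 0.002, 0, 0, 0, 0, 0], [-0.18, 0.001, 0, 0, 0, 0, 0], [-0.18, 0, 0, 0, 0, 0, 0], [-0.18, 0, 0, 0, 0, 0, 0]]}}

```text
clock: 12.18
eef_pos: [596.3, -125.7, 128.4]
orientation: [2.279, 2.155, -0.007]
wrist_force: [-1.6, -13.4, 0.0]
gripper_width: 50.1
```

Request:
{"name": "servo_tool", "arguments": {"deltas": [[-0.18, 0.002, 0, 0, 0, 0, 0], [-0.18, 0.001, 0, 0, 0, 0, 0], [-0.18, 0, 0, 0, 0, 0, 0], [-0.18, 0, 0, 0, 0, 0, 0]]}}

```text
clock: 12.52
eef_pos: [596.5, -125.0, 128.5]
orientation: [2.275, 2.154, -0.011]
wrist_force: [-3.1, -20.0, -0.9]
gripper_width: 50.7
```

Request:
{"name": "servo_tool", "arguments": {"deltas": [[-0.18, -0.005, 0, 0, 0, 0, 0], [-0.18, -0.01, 0, 0, 0, 0, 0], [-0.18, -0.015, 0, 0, 0, 0, 0], [-0.18, -0.02, 0, 0, 0, 0, 0], [-0.18, -0.015, 0, 0, 0, 0, 0]]}}

```text
clock: 12.93
eef_pos: [592.5, -185.2, 127.9]
orientation: [2.284, 2.157, 0.0]
wrist_force: [0.3, 0.1, -0.0]
gripper_width: 50.2
```

Request:
{"name": "servo_tool", "arguments": {"deltas": [[-0.18, 0, 0, -0.02, 0, 0, 0], [-0.18, 0, 0, -0.035, 0, 0, 0], [-0.18, 0, 0, -0.03, 0, 0, 0], [-0.18, 0, 0, 0, 0, 0, 0], [-0.18, 0, 0, 0, 0, 0, 0]]}}

```text
clock: 13.35
eef_pos: [593.8, -184.8, 215.3]
orientation: [2.282, 2.153, 0.004]
wrist_force: [-0.2, 0.7, -0.4]
gripper_width: 50.4
```

```bash
python3 chk.py 9
python3 - <<'E'
import cv2,numpy as np
a=cv2.imread("pics/side9.png")[180:340,180:400];b=cv2.imread("pics/wr9.png")
cv2.imwrite("pics/fin.png",np.hstack([cv2.resize(a,(400,291)),cv2.resize(b,(388,291))]))
E
```

```text
[ 593.8 -184.8  215.3] [-0.2  0.7 -0.4]
[ 591.9 -183.8  212.3] [ 0.7  0.4 -0.5] 50.4 t 13.45
[[ 0.058  0.998 -0.001]
 [ 0.998 -0.058  0.001]
 [ 0.001 -0.001 -1.   ]]
scene 772
[(-6, None, None), (0, None, None), (6, 83, (-15, 1)), (12, 86, (-20, 0)), (18, 88, (-22, 12)), (24, 87, (-22, -4)), (30, 90, (-24, 10)), (36, 95, (-23, 3)), (42, 96, (-26, 2)), (48, 96, (-26, 0)), (54, 100, (-27, -1)), (60, 102, (-28, 28)), (66, 103, (-28, 25)), (72, 105, (-30, 27)), (78, 108, (-30, 28)), (84, 107, (-31, 29)), (90, 105, (-31, 29)), (96, 108, (-29, 27)), (102, 108, (-29, 29)), (108, 112, (-31, 26)), (114, 113, (-32, 26)), (120, 55, (-20, 11)), (126, None, None), (132, None, None), (138, None, None), (144, None, None), (150, None, None)]
side 399
[(-6, None, None), (0, None, None), (6, None, None), (12, None, None), (18, 84, (-15, 15)), (24, 87, (-19, 19)), (30, 88, (-24, 21)), (36, 91, (-25, 22)), (42, 90, (-26, 20)), (48, 94, (-27, 23)), (54, 84, (-26, 23)), (60, 92, (-28, -16)), (66, 88, (-30, 24)), (72, 104, (-30, 24)), (78, 103, (-31, 21)), (84, 99, (-31, -11)), (90, 100, (-26, 14)), (96, 101, (-30, 25)), (102, 104, (-29, 18)), (108, 108, (-32, 13)), (114, None, None), (120, None, None), (126, None, None), (132, None, None), (138, None, None), (144, None, None), (150, None, None)]
wrist 11657
[(-6, None, None), (0, None, None), (6, None, None), (12, None, None), (18, None, None), (24, None, None), (30, None, None), (36, None, None), (42, None, None), (48, None, None), (54, 98, (-26, 26)), (60, 102, (-27, 27)), (66, 104, (-28, 27)), (72, 106, (-29, 29)), (78, 108, (-30, 29)), (84, 106, (-30, 30)), (90, 104, (-28, 28)), (96, 107, (-28, 28)), (102, 109, (-29, 29)), (108, 110, (-30, 30)), (114, 111, (-31, 30)), (120, 70, (-30, 28)), (126, None, None), (132, None, None), (138, None, None), (144, None, None), (150, None, None)]
```

View pics/fin.png

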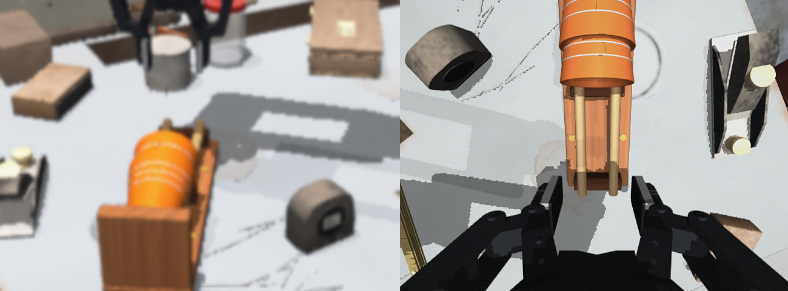

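Run:
```python
from fit import *
u=np.array([-.0571,-.9984,0]);o=np.array([602.3,5.5,0])
for n,t in(("wrist","wr9"),("scene","scene9"),("wrist","wr8")):
    if t=="wr8": continue
    P=cuppts([540,-180,45],[650,5,118],(n,),{n:np.load(f"pics/{t}.npz")});x=(P-o)@u
    for nm,m,g in(("racked",x<85,[602,3,np.radians([-93.3])]),("loose",x>93,[600,-27,np.radians([-93.3])])):
        p=fitcup(P[m],g,58+(0 if nm=="racked" else 30*.17),np.radians(10));print(t,nm,"rack x",((np.r_[p[:2],0]-o)@u).round(1))
for c in("scene0","side0"):
    z=np.load(f"pics/{c}.npz");W=world(c[:-1],z["d"]);s=(W-o)@u;m=(z["d"]>0)&(W[...,2]>96)&(W[...,2]<106)&(W[...,1]>-20)&(W[...,1]<40)&(W[...,0]>545)&(W[...,0]<655)
    print(c,"stop top along x (want -20..0)",np.percentile(s[m],[1,5,50,95,99]).round(1))
```

```text
wrist 11657
base [602.2   4.4] yaw -93.07 rim [597.4 -84.1] med 0.34
wr9 racked rack x 1.1
base [600.2 -30.6] yaw -93.19 rim [ 595.3 -119.1] med 0.45
wr9 loose rack x 36.2
scene 772
base [603.    0.9] yaw -95.95 rim [593.8 -87.3] med 1.77
scene9 racked rack x 4.6
base [598.  -27.7] yaw -90.9 rim [ 596.6 -116.4] med 1.64
scene9 loose rack x 33.4
scene0 stop top along x (want -20..0) [-19.2 -17.   -7.1  -0.4   1.2]
side0 stop top along x (want -20..0) [-20.4 -18.8 -13.2  -5.   -3.2]
```

Run:
```python
from fit import *
u=np.array([-.0571,-.9984,0]);nn=np.array([.9984,-.0571,0]);o=np.array([602.3,5.5,0])
z=np.load("pics/wr9.npz");W=world("wrist",z["d"])
# static: pose at grab ~ current pose
D=W-o;x=D@u;y=D@nn;m=(abs(y)<5)&(W[...,2]>50)&(z["d"]>0)
for b in range(76,128):
    k=m&(x>=b)&(x<b+1)
    if k.sum(): print(b,k.sum(),W[k][:,2].min().round(1),W[k][:,2].max().round(1),end=" | ")
```

```text
76 47 102.9 105.9 | 77 54 103.7 106.4 | 78 51 104.0 107.0 | 79 52 104.3 107.1 | 80 53 104.9 107.7 | 81 51 105.0 107.7 | 82 51 104.7 108.1 | 83 84 99.2 107.9 | 84 72 98.7 108.2 | 85 52 99.6 102.6 | 86 50 99.9 102.5 | 87 45 100.5 103.5 | 88 54 100.6 104.2 | 89 54 100.7 103.9 | 90 44 100.8 104.1 | 91 44 101.2 105.3 | 92 57 102.1 104.4 | 93 52 102.5 104.7 | 94 44 102.4 105.9 | 95 45 102.8 105.8 | 96 53 103.4 106.8 | 97 56 103.8 106.9 | 98 43 103.5 107.4 | 99 45 103.9 107.3 | 100 64 104.7 107.3 | 101 44 105.0 107.9 | 102 43 104.9 108.1 | 103 46 105.5 108.8 | 104 64 106.0 108.7 | 105 44 106.2 108.6 | 106 44 106.8 110.2 | 107 45 106.2 110.0 | 108 65 106.9 109.6 | 109 44 107.0 110.3 | 110 44 107.6 110.1 | 111 66 108.1 111.0 | 112 43 108.9 111.4 | 113 44 108.5 111.6 | 114 22 107.9 111.0 |
```

```bash
python3 -c "
from cell import env
print(env.observe()['wrist_force']);print(env.finish_job())"
```

```text
[ 0.24760285  1.1434127  -0.45766075]
the job is handed in; nothing more can be done
None
```

I put the loose cup away as asked and handed the job in at about 13.5 s of the 48 s allowed. No verdict was reported, so the result rests on my own checks.

- **Placing:** I gripped the cup across its side and laid it on the rails. I let go of it there with its base about 30 mm short of the racked cup's mouth. It stayed put for over 0.3 s, about 1 mm off the rack's centre line.
- **Pushing:** I pushed it by both sides of its rim with the fingers half open. Both cups stopped against the end board and the force rose to 20 N. I then backed off and lifted clear.
- **Nesting:** In the last wrist depth picture the two rims are about 30 mm apart along the rack, which is fully home.
- **End stop:** The racked cup's base comes out about 2 mm from the stop, and both cups sit within about 1 mm of the centre line.
- **Bystanders:** The path kept clear of them and nothing in the pictures looked disturbed, but I did not measure their positions at the end.

**Checks that disagreed:** Fitting whole cup shapes to the depth pictures gave base spacings of 35 mm (wrist camera) and 29 mm (scene camera). Those fits are weak along the cup's axis, so I relied on the rim edges read directly. The stop's position also differs by about 4 mm between the scene and side cameras. The rise in force against the stop supports the cup being right up to it.

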